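# Open the sliding-lid toolbox and hold its lid up

## Robot

A 6-joint arm with a two-finger parallel gripper is mounted at the origin on a cart in front of the work surface, level with it; the furniture and walls round the work are solid. World frame = base frame: x ahead of the robot, y to its left, z up, the work surface at z = 0. Lengths are in mm, angles in degrees, forces in N, time in s.
With the tool pointing down it reaches from about 325 to 875 mm from the base axis. Payload 4.4 kg.
Tool frame: the origin (TCP) lies midway between the tips of the shut fingers; the grasp point (between the pads) lies 19 mm behind it (ctrl.grip_depth is the distance from the TCP to the grasp point, in mm); z points along the fingers, y is the line along which they close (so a half turn about z gives the same grasp; the last joint's range is limited). The gripper opens to 85 mm and grips with 20 to 120 N. Pads are 22 mm wide; open, the fingers measure 114 mm over their backs; the gripper's body (76 mm by 85 mm) begins 54 mm behind the grasp point. The pads swing forward as they close: fully open they stand 13 mm farther back than shut.
Start: joints at [67.351, 11.837, 88.321, -0, 79.842, -8.623], TCP at [139.368, 557.856, 207.082] pointing down, gripper open.
Joint ranges: [-156.59, 156.59], [-49.26, 127.26], [12.9, 141.05], [-63.56, 243.56], [4.71, 150.69], [-161.64, 161.64]. Speed limits (degrees/s): [159.86, 159.86, 180, 180, 180, 180].

## Interface

Orientations are given as [roll, pitch, yaw] about the fixed x, y, z axes, in that order (R = Rz(yaw) Ry(pitch) Rx(roll)).
In Python, from bench import ctrl, effector, kin, cams, finish_job, get_time_s, get_joint_pos, get_dq, get_tau, get_tcp_pos, get_tcp_rot, get_wrist_force, get_moment, get_grip_width, get_gripper_force gives the robot as it stands. The module is installed in compiled form; this text tells all that it offers. Calls block until the motion is done:
- ctrl.goto(position, orientation): joint-space move of the TCP to a pose.
- ctrl.line_to(position, vel=150, rot=None, guard=None): straight line of the TCP; rot=None keeps the orientation; vel is the mean speed in mm/s. With guard (N) it stops when the force on the tool has changed by that much, and returns True; else False.
- ctrl.move_joints(angles): joint-space move.
- effector.command_gripper(opening, grasp_force=None): opening from 0.0 (shut) to 1.0 (fully open); grasp_force is the grip in N (None keeps the last); returns when the fingers have stopped.
- ctrl.hold(seconds).
- kin.solve_ik(position, orientation): joint angles nearest the present ones, or None.
- cams.read_camera(name): name is "scene" or "top"; returns a dict with "pixels" (400x640x3 uint8, blue, green, red), "fx", "fy", "cx", "cy" (pixels), "view" (4x4, takes a point from world to camera coordinates). Camera axes: x right, y up, looking along -z (the intrinsics and any distortion apply to the point x, -y, -z); pixel columns grow to the right and rows downward; lengths in mm; the calibration is good to about 2 mm. A picture is of the moment at which its call begins. There is no depth.
A pose or a line that the arm cannot do raises ctrl.Unreachable and nothing moves.
- finish_job(): hands the job in; it is judged then, once.
Trained networks look in a picture, given as the dict that the camera call returned (one of the last four; its "shot" number tells which), for a name from the list of things; names that differ only in an ending like _2 or _b are one class to them, and where a whole thing is asked for, a point or a joint stands for the part that bears it (a point fixed in the world has none). Each returns a list of dicts, best first, with "score" (0 to 1); they miss things now and then, are a little off and sometimes report something else, mostly with a low value. They report only what shows in the picture. A call takes as long as a camera call.
- cams.recognise(picture, name): "bbox" ([left, top, width, height] in pixels, round what is visible of it).
Readings, each from a call of its own:
- get_time_s(): time.
- get_joint_pos(): joint angles.
- get_dq(): joint speeds.
- get_tau(): joint torques, N m.
- get_tcp_pos(): TCP position.
- get_tcp_rot(): TCP orientation.
- get_wrist_force(): force on the tool from outside, world axes, zero at the start.
- get_moment(): the same for the moment, N m.
- get_grip_width(): opening from 0.0 (shut) to 1.0 (fully open).
- get_gripper_force(): force on a finger pad.
Only numpy, scipy, OpenCV 4.12 (cv2) and the standard library are available. Lean on these libraries where they do the work, as an engineer would, in place of code of your own. Each camera call takes 0.05 s, during which the arm holds its last target. There are 200 camera calls.

## Task

Unlock the wooden toolbox: lift out the wedge and lay it on the bench. Slide the lid towards the wedge end until it stops, tip up the edge that has come free, draw the lid out, and finish still holding it in the gripper, level and still, about 15 cm above the box so that I can reach in under it. Do not drop anything and leave the other things on the bench where they are.

Things in the scene. Friction and masses are not known exactly. Their poses are not given: they have to be found in the camera images.
- toolbox: heavy wooden toolbox, does not move; 180 mm wide (its x), 324 mm long (its y), origin at the centre of its underside, z up. The lid lies on its side walls, 80 mm up; the lid's two ends are tucked into 15 mm high slots under fixed cross boards at the box's +y and -y ends. Between the boards the top is open for 204 mm. It varies in place and yaw; the +y end (to the left) is the wedge end
- wedge_end_board (a point): middle of the lower inner edge of the cross board at the wedge end, at box (0, 102, 95) mm; the board is 10 mm thick (top 105 mm up) and covers y = 102 to 154 mm. In the slot under it the lid's edge can go in as far as y = 134 mm, where the end wall stops it. The slots are 154 mm wide
- other_end_board (a point): middle of the lower inner edge of the cross board at the other end, at box (0, -102, 95) mm; same board and slot, mirrored. To come out, the lid passes over this board, whose top is 105 mm up
- lid: loose board lid, 149 (x) x 226 (y) x 8 mm, 0.15 to 0.31 kg, origin at the centre of its underside, axes as the toolbox's. Closed: centre at box y = -2 mm, ends 13 mm (-y) and 9 mm (+y) under the boards. Wedge out, it slides 23 mm to +y (friction 1 to 6 N); then its -y edge is 10 mm clear of its board, its +y edge 32 mm under the other. Low battens on it at y = -88, +66 mm, 14 mm high
- lid_handle (a point): centre of the high middle batten across the lid, the bar to grip: 138 mm along x, 20 mm thick (y), 24 mm high; the point is 20 mm above the lid's underside, 10 mm to -y of its centre, 67 mm free on either side. Slid to the stop, the lid comes out if tilted 0.13 to 0.16 rad about its lower +y edge (-y edge up) and drawn 45 mm along its own plane towards -y; then lift and level it
- wedge: loose tapered wooden wedge, 215 mm long (its x), 18 mm high, 31 mm wide at its -x end, 23 mm at +x, 0.06 kg; origin at the centre of its underside. It lies flat on the lid between the +y cross board and the lid's +y batten with 1 mm play on either side, underside 88 mm up; its wide end sticks out 45 mm past the box's -x side (towards the robot). It lifts straight up
- wedge_grip (a point): point in the projecting wide end of the wedge, 22 mm from its end, 9 mm above its underside, 30 mm wide there (y); 18 mm clear of the toolbox
- wedge_mid (a point): middle of the wedge, 9 mm above its underside
- tape_measure: yellow tape measure, 79x86x35 mm, bystander, left of the toolbox; origin at the centre of its underside
- sanding_block: cork sanding block, 62x100x32 mm, bystander, left of the toolbox; origin at the centre of its underside
- try_square: try square with dark stock and steel blade, 140x150x14 mm, bystander, far left; origin at the centre of its underside
- offcut: pine offcut, 30x140x30 mm, bystander, far left; origin at the centre of its underside. The bench between the toolbox and these things (x 0.40 to 0.57, y 0.05 to 0.18) is free
- chisel: bench chisel with wooden handle, 242x26x28 mm, bystander lying along the bench's front edge before the toolbox; origin at the centre of its underside

How it is judged:
By the outcome, as a careful person would: the job done as asked, in the order asked, and still so for the second after the job is handed in, while the arm keeps its last pose, push and grip.
It also fails if it takes over 54 s, if anything falls off the work surface, if the arm or the gripper's body presses on something with over 40 N, if the wrist force passes 120 N, or if a joint passes its speed limit or range.

## Working session

There is one attempt and no reset: what is moved stays moved. The work goes in short steps, each a Python script; the robot and the scene stay as the last script left them, time stands still between calls to the robot, and variables do not carry over. Pictures are saved under pics/ and viewed, at most 10 in all, crops included, and the job is handed in when it is done.

```bash
mkdir -p pics; python3 - <<'E'
from bench import *
import cv2,numpy as np
for n in("scene","top"):
    p=cams.read_camera(n); cv2.imwrite(f"pics/{n}0.png",p["pixels"])
    print(n,[p[k] for k in("fx","fy","cx","cy")],{k:v for k,v in p.items() if k not in("pixels","fx","fy","cx","cy","view")});print(np.round(p["view"],4).tolist())
    for t in("toolbox","wedge_end_board","other_end_board","lid","lid_handle","wedge","wedge_grip","wedge_mid"):
        print(t,[(np.round(d["bbox"],1).tolist(),round(d["score"],2)) for d in cams.recognise(p,t)][:2])
print(get_time_s(),get_tcp_rot())
E
```

```text
scene [423.65104719632427, 423.65104719632427, 316.3803390287167, 200.750748090586] {'shot': 1}
[[0.6429, -0.7658, 0.0131, -240.3789], [0.5471, 0.4711, 0.6919, -355.4933], [-0.536, -0.4377, 0.7219, -1062.3966], [0.0, 0.0, 0.0, 1.0]]
toolbox [([355.2, 180.4, 122.6, 104.1], 0.92)]
wedge_end_board [([353.0, 182.9, 125.8, 104.2], 0.72)]
other_end_board [([355.6, 180.2, 121.8, 110.7], 0.77)]
lid [([376.9, 197.8, 81.6, 61.0], 0.68)]
lid_handle [([378.2, 194.4, 81.9, 65.1], 0.6)]
wedge [([359.0, 188.8, 46.1, 52.4], 0.85)]
wedge_grip [([362.4, 190.7, 44.5, 47.8], 0.92), ([355.6, 266.7, 63.0, 59.8], 0.68)]
wedge_mid [([355.2, 269.6, 62.0, 56.5], 0.75), ([361.8, 187.3, 43.9, 49.5], 0.68)]
top [479.55295479045935, 479.55295479045935, 319.6822123927395, 198.1172401036739] {'shot': 2}
[[0.0011, -0.9998, -0.0188, 101.5582], [0.9939, -0.0009, 0.1101, -480.4341], [-0.1101, -0.0189, 0.9937, -1546.686], [0.0, 0.0, 0.0, 1.0]]
toolbox [([360.7, 137.7, 105.2, 59.4], 0.95)]
wedge_end_board [([360.6, 137.1, 103.6, 58.7], 0.95)]
other_end_board [([359.0, 137.2, 104.8, 60.2], 0.56), ([243.2, 209.3, 25.0, 28.2], 0.38)]
lid [([389.2, 143.3, 60.6, 50.3], 0.93)]
lid_handle [([391.7, 144.0, 56.3, 46.6], 0.85)]
wedge [([379.8, 144.8, 14.9, 64.0], 0.76)]
wedge_grip [([378.6, 142.9, 14.6, 65.5], 0.97), ([390.0, 144.2, 58.4, 51.3], 0.74)]
wedge_mid [([380.1, 142.3, 17.6, 64.8], 0.86)]
0.9 [ 1.79999241e+02 -2.06008100e-03  1.65973836e+02]
```

View pics/top0.png

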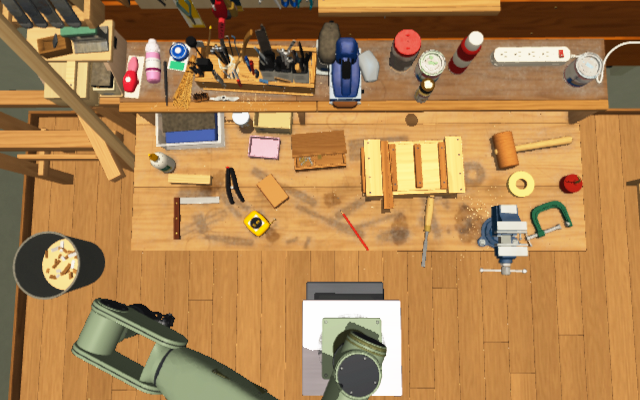

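View pics/scene0.png

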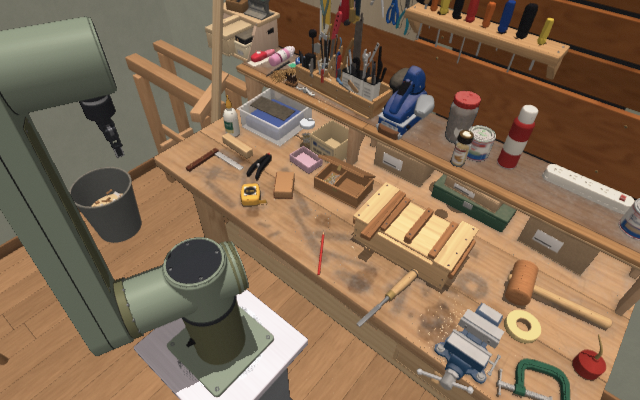

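```bash
cat > h.py <<'E'
from bench import *
import cv2,numpy as np
from scipy.spatial.transform import Rotation as R
def proj(p,P):
    q=np.c_[np.atleast_2d(P),np.ones(len(np.atleast_2d(P)))]@np.array(p["view"]).T
    return np.c_[p["fx"]*q[:,0]/-q[:,2]+p["cx"], p["fy"]*-q[:,1]/-q[:,2]+p["cy"]]
def unproj(p,uv,z):
    V=np.array(p["view"]);d=V[:3,:3].T@np.array([(uv[0]-p["cx"])/p["fx"],-(uv[1]-p["cy"])/p["fy"],-1])
    c=-V[:3,:3].T@V[:3,3]; return c+d*(z-c[2])/d[2]
def b2w(pose,P):
    P=np.atleast_2d(np.array(P,float)); return P@R.from_euler('z',pose[2],degrees=True).as_matrix().T+[pose[0],pose[1],0]
def rect(x0,x1,y0,y1,z): return [[x0,y0,z],[x1,y0,z],[x1,y1,z],[x0,y1,z]]
def overlay(n,p,pose,win,s,rects,out):
    x,y,w,h=win; im=cv2.resize(p["pixels"][y:y+h,x:x+w],None,fx=s,fy=s,interpolation=cv2.INTER_CUBIC)
    for r in rects:
        uv=(proj(p,b2w(pose,r))+.5-[x,y])*s
        cv2.polylines(im,[np.int32(uv)],True,(255,0,255),1)
    cv2.imwrite(out,im)
RECTS=[rect(-90,90,102,154,105),rect(-90,90,-154,-102,105),rect(-69,69,-22,-2,32+80)]
E
python3 - <<'E'
from h import *
p=cams.read_camera("top"); q=cams.read_camera("scene")
c=[unproj(p,u,105) for u in[(361.5,138.5),(464,137),(465,193),(361,195)]]
print(np.round(c,1)); m=np.mean(c,0); pose=[m[0],m[1],0]; print(pose)
overlay("t",p,pose,(355,130,118,86),6.7,RECTS,"pics/t1.png")
overlay("s",q,pose,(345,175,140,110),5.6,RECTS,"pics/s1.png")
E
```

```text
[[ 661.1  -31.7  105. ]
 [ 664.9 -353.8  105. ]
 [ 487.4 -351.3  105. ]
 [ 481.5  -28.7  105. ]]
[np.float64(573.7312348837802), np.float64(-191.36775206475673), 0]
```

View pics/t1.png

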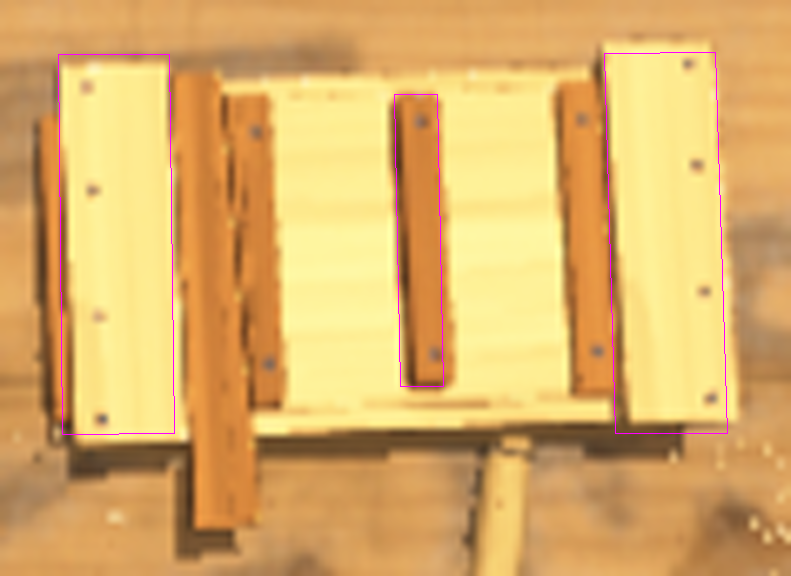

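View pics/s1.png

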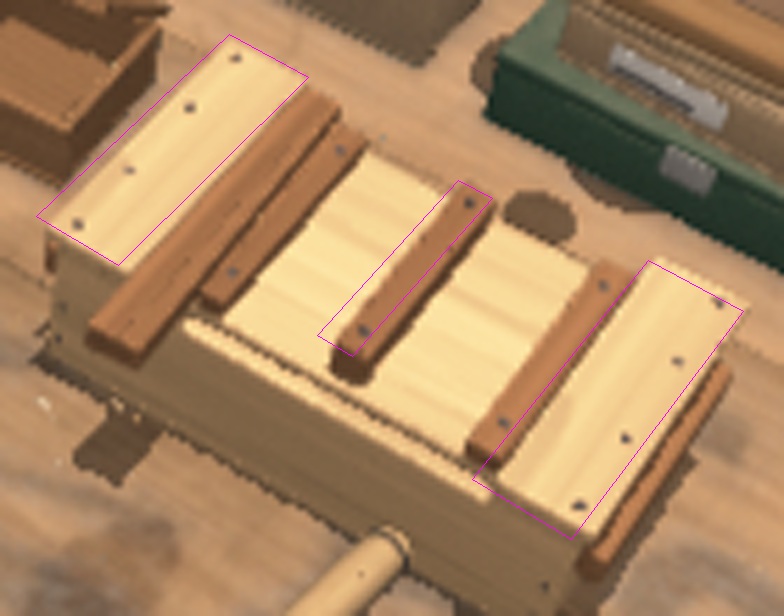

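```bash
cat > fit.py <<'E'
from h import *
from scipy.optimize import least_squares
p=cams.read_camera("top"); q=cams.read_camera("scene")
B=[[90,154,105],[90,102,105],[-90,102,105],[-90,154,105],[90,-102,105],[90,-154,105],[-90,-154,105],[-90,-102,105]]
T=np.array([(58,65),(168,63),(187,438),(76,444),(600,43),(713,42),(738,420),(630,427)])/6.7-.5+[355,130]
S=np.array([(230,42),(308,80),(122,268),(38,222),(650,262),(750,305),(592,534),(490,481)])/5.6-.5+[345,175]
f=lambda v:np.r_[(proj(p,b2w(v,B))-T).ravel(),1.*(proj(q,b2w(v,B))-S).ravel()]
ft=lambda v:(proj(p,b2w(v,B))-T).ravel()
fs=lambda v:(proj(q,b2w(v,B))-S).ravel()
for g in(f,ft,fs):
    r=least_squares(g,[574,-191,3],loss="soft_l1"); print(np.round(r.x,2),np.round(g(r.x),1).tolist())
pose=least_squares(f,[574,-191,3],loss="soft_l1").x
RECTS.append([[-135,102-.5,106],[80,102-.5,106],[80,102-24,106],[-135,102-32,106]])
overlay("t",p,pose,(355,130,118,86),6.7,RECTS,"pics/t2.png")
overlay("s",q,pose,(345,175,140,110),5.6,RECTS,"pics/s2.png")
E
python3 fit.py; python3 -c "
import cv2,numpy as np
a=cv2.imread('pics/t2.png');b=cv2.imread('pics/s2.png')
a=a[:,:];c=np.zeros((600,800,3),np.uint8)
"
```

```text
[ 574.53 -194.19    1.85] [0.1, -0.2, 0.2, -0.5, -0.0, 0.2, -0.2, -0.2, 0.6, 0.2, 0.3, -0.2, 0.3, 0.1, -0.4, -0.4, -0.8, -0.6, -0.3, -0.0, 0.6, 1.1, 0.5, 0.7, 0.3, -1.2, -0.4, -0.1, -0.6, 0.7, -0.5, -0.2]
[ 574.2  -193.87    2.04] [-0.1, 0.1, 0.0, -0.3, -0.0, 0.4, -0.2, 0.1, 0.4, 0.2, 0.1, -0.2, 0.2, 0.1, -0.4, -0.4]
[ 575.08 -194.39    1.56] [-0.4, -0.7, 0.1, -0.1, 0.7, 0.8, 0.7, 0.4, 0.6, -1.0, -0.2, 0.0, -0.7, 0.7, -0.5, -0.2]
```

View pics/t2.png

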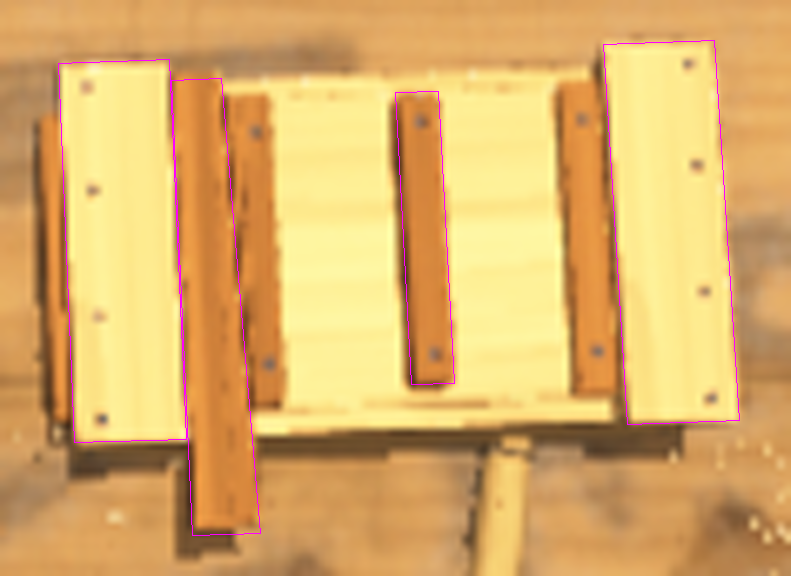

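View pics/s2.png

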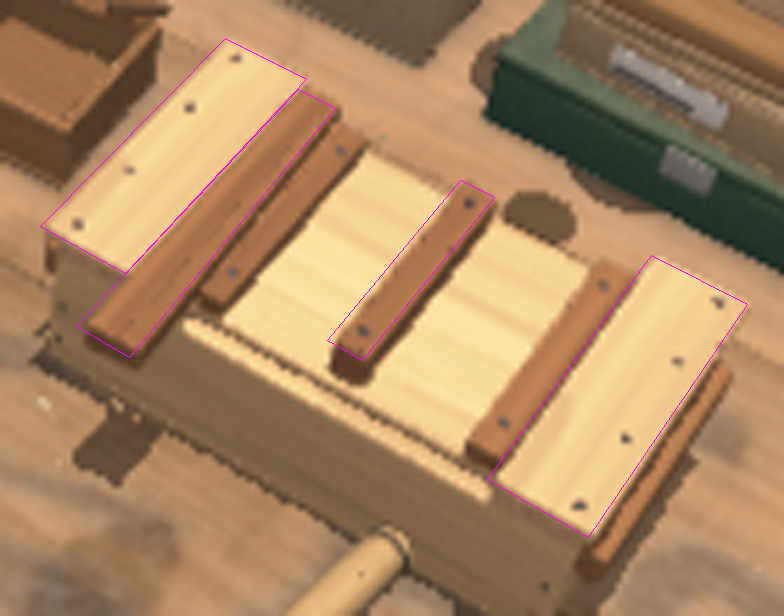

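```bash
python3 - <<'E'
from h import *
p=cams.read_camera("top")
for n,u,z in[("trayR",(346,170),30),("trayL",(292,170),30),("pencil a",(343,211),5),("pencil b",(367,248),5),("block R",(288,203),0),("block bot",(275,208),0),("tapeR",(270,220),0),("front",(340,249),0),("chiseltip",(424,264),0),("chisel handle",(430,197),20)]: print(n,np.round(unproj(p,u,z),0)[:2])
for t in("tape_measure","sanding_block","try_square","offcut","chisel"):
    print(t,[(np.round(d["bbox"],1).tolist(),round(d["score"],2)) for d in cams.recognise(p,t)][:1])
pose=[574.4,-194.2,1.9]
for P in([-113,85.5,97],[0,12-10,100]):
    w=b2w(pose,P)[0]; print(w)
    for yaw in(1.9,-178.1): print(yaw,[np.round(kin.solve_ik((w+[0,0,-19+dz]).tolist(),[180,0,yaw]),1) for dz in(0,100)])
for yaw in (1.9,30,60,-178): print(yaw,kin.solve_ik([400,100,15],[180,0,yaw]))
print(get_grip_width(),ctrl.grip_depth)
E
```

```text
trayR [573.  15.]
trayL [574. 193.]
pencil a [440.  25.]
pencil b [318. -54.]
block R [467. 208.]
block bot [450. 251.]
tapeR [410. 268.]
front [315.  35.]
chiseltip [ 266. -240.]
chisel handle [ 485. -261.]
tape_measure [([244.2, 208.3, 26.4, 27.3], 0.83)]
sanding_block [([256.5, 173.7, 30.7, 34.5], 0.73)]
try_square [([173.6, 197.7, 46.1, 41.4], 0.58)]
offcut [([171.7, 174.5, 41.7, 10.9], 0.71)]
chisel [([423.4, 197.7, 15.9, 68.6], 0.72)]
[ 458.62735785 -112.49354169   97.        ]
1.9 [array([-24.3,   8.2, 109.4,  -0. ,  62.4,  63.8]), array([-24.3,   0.7, 104.2,  -0. ,  75.1,  63.8])]
-178.1 [array([ -24.3,    8.2,  109.4,    0. ,   62.4, -116.2]), array([ -24.3,    0.7,  104.2,    0. ,   75.1, -116.2])]
[ 574.33368964 -192.20109957  100.        ]
1.9 [array([-26.7,  22.7,  90.2,  -0. ,  67.1,  61.4]), array([-26.7,  16.7,  85.4,  -0. ,  77.8,  61.4])]
-178.1 [array([ -26.7,   22.7,   90.2,    0. ,   67.1, -118.6]), array([ -26.7,   16.7,   85.4,    0. ,   77.8, -118.6])]
1.9 [ 1.96863745e+00  7.99979456e+00  1.19378760e+02 -2.54444375e-14
  5.26214454e+01  9.00686374e+01]
30 [ 1.96863745e+00  7.99979456e+00  1.19378760e+02 -2.54444375e-14
  5.26214454e+01  6.19686374e+01]
60 [ 1.96863745e+00  7.99979456e+00  1.19378760e+02 -2.54444375e-14
  5.26214454e+01  3.19686374e+01]
-178 [  1.96863745   7.99979456 119.37876005   0.          52.62144539
 -90.03136255]
0.9987842771188161 18.700000000000003
```

```bash
cat >> h.py <<'E'
POSE=[574.4,-194.2,1.9]
def W(P): return b2w(POSE,P)[0].tolist()
def st(m=""): print(m,"t",round(get_time_s(),2),"tcp",np.round(get_tcp_pos(),1),"F",np.round(get_wrist_force(),1),"M",np.round(get_moment(),2),"w",round(get_grip_width()*85,1),"gf",np.round(get_gripper_force(),1))
def shot(n,win,s,out):
    p=cams.read_camera(n);overlay(n,p,POSE,win,s,[],out);return p
E
python3 - <<'E'
from h import *
ctrl.goto(W([-113,85.5,170]),[180,0,1.9]); st("above")
print(ctrl.line_to(W([-113,85.5,86]),vel=100,guard=8)); st("down")
effector.command_gripper(0.0,40); st("grip")
E
```

```text
above t 4.03 tcp [ 458.8 -111.9  170. ] F [-0.3  0.1 -0.1] M [-0.    0.02  0.02] w 84.9 gf 0.0
False
down t 5.02 tcp [ 459.3 -112.8   86.6] F [-0.6 -0.6 -0.4] M [-0.02  0.02 -0.02] w 85.1 gf 0.0
grip t 5.78 tcp [ 458.6 -112.5   86. ] F [-0.4 -0.5  0.2] M [-0.01  0.02  0.05] w -0.2 gf 0.0
```

```bash
python3 - <<'E'
from h import *
shot("scene",(335,165,140,105),5.7,"pics/s3.png")
E
```

```text
(no output)
```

View pics/s3.png

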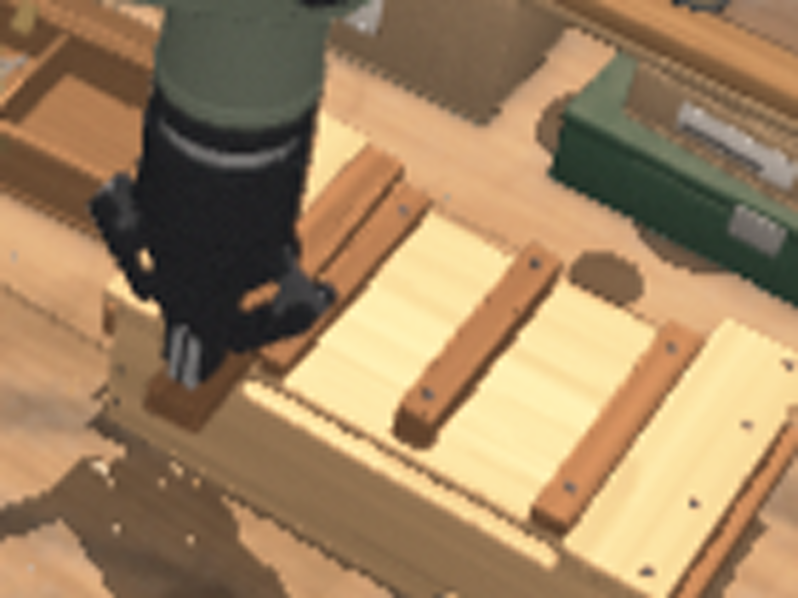

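```bash
python3 - <<'E'
from h import *
q=cams.read_camera("scene");p=cams.read_camera("top")
t=np.array(get_tcp_pos()); print(t,get_tcp_rot(),get_joint_pos(),get_grip_width())
for z in(0,20,30): print(z,proj(q,t+[0,0,z]),proj(p,t+[0,0,z]))
overlay("",p,POSE,(355,130,118,86),6.7,[],"pics/t3.png")
E
```

```text
[ 458.6213038  -112.49644849   85.98805041] [1.79998499e+02 1.32243175e-03 1.90094148e+00] [-2.42986321e+01  7.51676717e+00  1.09049480e+02 -2.15876470e-03
  6.34342763e+01  6.38013919e+01] -0.00029842984012286484
0 [[366.55611563 235.46471099]] [[387.32553438 202.89100178]]
20 [[367.26235769 230.93103567]] [[388.10664857 202.24571192]]
30 [[367.62198611 228.6224243 ]] [[388.50507383 201.91656699]]
```

View pics/t3.png

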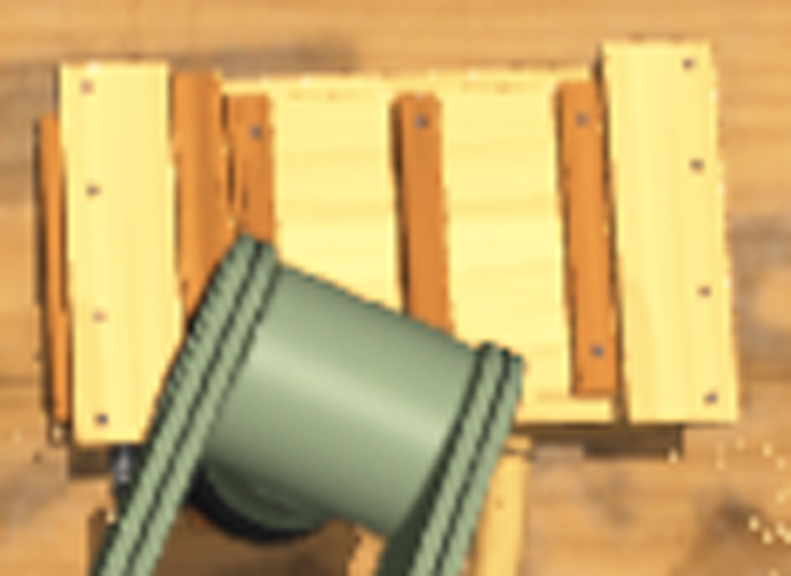

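```bash
python3 - <<'E'
from h import *
ctrl.line_to(W([-113,85.5,150]),vel=200); st("up")
q=cams.read_camera("scene")
for t in("wedge","lid"):print(t,[(np.round(d["bbox"],1).tolist(),round(d["score"],2)) for d in cams.recognise(q,t)][:1])
ctrl.line_to(W([-60,128,150]),vel=200)
print(ctrl.line_to(W([-60,128,80]),vel=45,guard=6)); st("touch")
ctrl.line_to(W([-60,128,150]),vel=200)
st("up")
E
```

```text
up t 6.4 tcp [ 459.  -112.6  150.5] F [-0.4  0.  -0.4] M [-0.01  0.03 -0.01] w 0.1 gf 0.0
wedge []
lid [([381.3, 195.8, 75.1, 65.4], 0.64)]
True
touch t 8.51 tcp [510.  -68.2  80.9] F [-0.3  0.4  5.1] M [ 0.01  0.01 -0.02] w 0.1 gf 2.3
up t 9.01 tcp [509.9 -68.2 149.6] F [-1.  -0.4 -0.8] M [ 0.01 -0.02 -0.  ] w 0.0 gf 0.0
```

```bash
python3 - <<'E'
from h import *
effector.command_gripper(0.85)
ctrl.line_to(W([-113,85.5,115]),vel=250)
print(ctrl.line_to(W([-113,85.5,63]),vel=100,guard=8)); st("down")
effector.command_gripper(0.0,40); st("grip")
E
```

```text
False
down t 10.82 tcp [ 459.4 -112.5   63.4] F [ 0.1 -0.  -0.5] M [ 0.01 -0.03  0.06] w 72.1 gf 0.0
grip t 11.28 tcp [ 459.1 -112.7   63.7] F [-0.4  1.4  3.7] M [0.06 0.04 0.02] w 29.7 gf 40.6
```

```bash
python3 - <<'E'
from h import *
ctrl.line_to(W([-113,85.5,130]),vel=120); st("up")
ctrl.goto([383,62,110],[180,0,27]); st("over")
ctrl.line_to([383,62,-12],vel=150); st("low")
print(ctrl.line_to([383,62,-26],vel=20,guard=4)); st("touch")
E
```

```text
up t 11.98 tcp [ 457.9 -112.2  129.2] F [ 0.   0.4 -0.3] M [-0.01  0.01 -0.05] w 29.4 gf 40.2
over t 12.78 tcp [383.7  61.5 110. ] F [ 0.6 -0.7 -0.7] M [-0.04  0.02 -0.  ] w 29.4 gf 40.2
low t 13.74 tcp [384.1  61.6 -11.5] F [ 0.5  0.2 -0.8] M [-0.02  0.03  0.01] w 29.5 gf 40.2
True
touch t 14.34 tcp [382.9  62.1 -24.1] F [-0.1 -0.2  5.2] M [-0.02  0.13 -0.02] w 29.3 gf 40.8
```

```bash
python3 - <<'E'
from h import *
effector.command_gripper(0.7); st("rel")
ctrl.line_to([383,62,70],vel=200)
p=cams.read_camera("top")
ctrl.line_to([383,62,160],vel=250)
ctrl.goto(W([0,-12,150]),[180,0,1.9])
print(ctrl.line_to(W([0,-12,67]),vel=100,guard=8)); st("down")
effector.command_gripper(0.0,60); st("grip")
q=cams.read_camera("scene")
c=np.hstack([cv2.resize(x,None,fx=4,fy=4,interpolation=cv2.INTER_CUBIC) for x in(q["pixels"][165:305,300:400],q["pixels"][165:305,380:480])])
cv2.imwrite("pics/s4.png",c)
E
```

```text
rel t 14.74 tcp [381.8  62.1 -24.7] F [ 0.1 -0.2  0.2] M [ 0.02  0.07 -0.08] w 59.3 gf 0.0
False
down t 18.16 tcp [ 575.5 -206.5   67.8] F [ 1.2 -0.5 -1.2] M [-0.03 -0.05  0.04] w 59.5 gf 0.0
grip t 18.6 tcp [ 575.4 -206.7   68. ] F [-0.4 -0.2  4.2] M [-0.06  0.1   0.04] w 18.8 gf 61.9
```

View pics/s4.png

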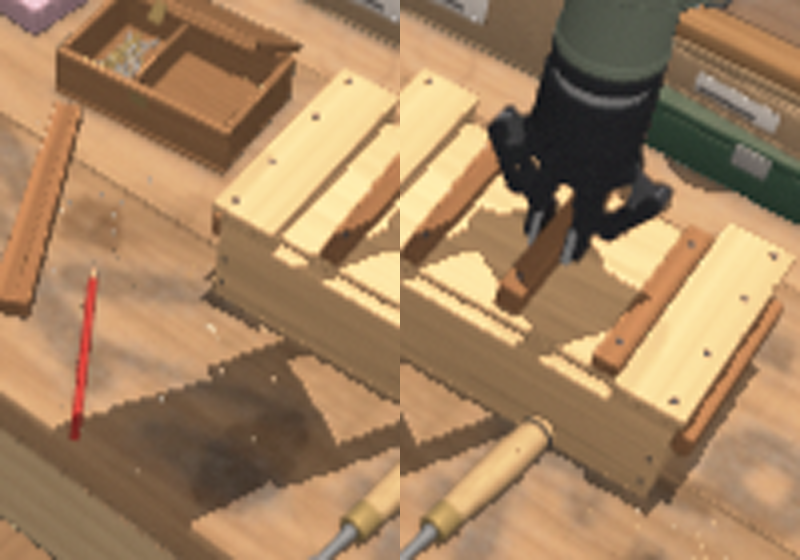

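```bash
python3 - <<'E'
from h import *
def box(): 
    t=np.array(get_tcp_pos())-[POSE[0],POSE[1],0]; return np.round(R.from_euler('z',-POSE[2],degrees=True).apply(t),1)
print(box())
print(ctrl.line_to(W([0,16,67.5]),vel=30,guard=12)); st("stop"); print(box()); 
E
```

```text
[  0.6 -12.5  67.9]
True
stop t 19.43 tcp [ 574.9 -183.5   67.9] F [ 0.4 -0.7  2.5] M [ 0.15 -0.01  0.03] w 18.8 gf 61.8
[ 0.8 10.6 67.9]
```

```bash
cat > lid.py <<'E'
from h import *
def go(ey,ez,deg,vel=40,guard=15,x=.7):
    a=np.radians(deg);y,z=-123.4,-12.1
    P=[x,ey+y*np.cos(a)+z*np.sin(a),ez-y*np.sin(a)+z*np.cos(a)]
    g=ctrl.line_to(W(P),vel=vel,rot=[180-deg,0,POSE[2]],guard=guard); st(f"{ey:.0f} {ez:.0f} {deg} guard={g}"); 
    if g: raise SystemExit
E
python3 - <<'E'
from lid import *
go(130,80.3,0,30)
go(130,80.8,4.2)
go(130,80.8,8.4)
a=np.radians(8.4)
for s in(12,25,48): go(130-s*np.cos(a),80.8+s*np.sin(a),8.4,60)
E
```

```text
130 80 0 guard=False t 19.68 tcp [ 574.8 -184.7   67.9] F [0.4 3.2 4.6] M [ 0.24 -0.11  0.03] w 18.6 gf 62.2
130 81 4.2 guard=False t 20.07 tcp [ 573.7 -186.4   76.2] F [-0.2  1.3 -2.5] M [ 0.38 -0.09  0.09] w 18.3 gf 61.3
130 81 8.4 guard=False t 20.44 tcp [ 574.3 -187.7   86. ] F [-0.2  0.8 -3.2] M [ 0.1   0.01 -0.04] w 18.7 gf 61.2
118 83 8.4 guard=False t 20.79 tcp [ 575.2 -201.    88.5] F [-0.2 -0.3 -2.1] M [ 0.1  -0.04 -0.02] w 18.4 gf 61.2
105 84 8.4 guard=False t 21.16 tcp [ 575.8 -213.3   90.7] F [-0.5  0.  -2.7] M [ 0.12 -0.    0.  ] w 18.9 gf 61.2
83 88 8.4 guard=False t 21.69 tcp [ 576.4 -235.8   93.9] F [-0.1 -0.  -2.8] M [ 0.15 -0.03 -0.03] w 18.7 gf 61.2
```

```bash
python3 - <<'E'
from lid import *
go(80,160,8.4,120,None)
go(111,248,0,100,None)
ctrl.hold(0.5); st("final"); print(get_tcp_rot(),np.round(get_dq(),2))
q=cams.read_camera("scene"); cv2.imwrite("pics/s5.png",cv2.resize(q["pixels"][130:290,280:490],None,fx=3.7,fy=3.7,interpolation=cv2.INTER_CUBIC))
E
```

```text
80 160 8.4 guard=False t 22.44 tcp [ 575.9 -237.5  165.2] F [ 0.8  0.5 -2.8] M [ 0.12 -0.04 -0.02] w 18.5 gf 61.2
111 248 0 guard=False t 23.36 tcp [ 575.  -206.3  234.8] F [-0.  -0.6 -3.2] M [ 0.    0.   -0.01] w 18.8 gf 61.1
final t 23.86 tcp [ 575.5 -206.5  235.8] F [ 0.1  0.3 -2.8] M [ 0.02 -0.02  0.05] w 18.5 gf 61.1
[-1.79998080e+02  4.42617623e-03  1.90253274e+00] [ 0.   -0.07 -0.06  0.05  0.03  0.01]
```

View pics/s5.png

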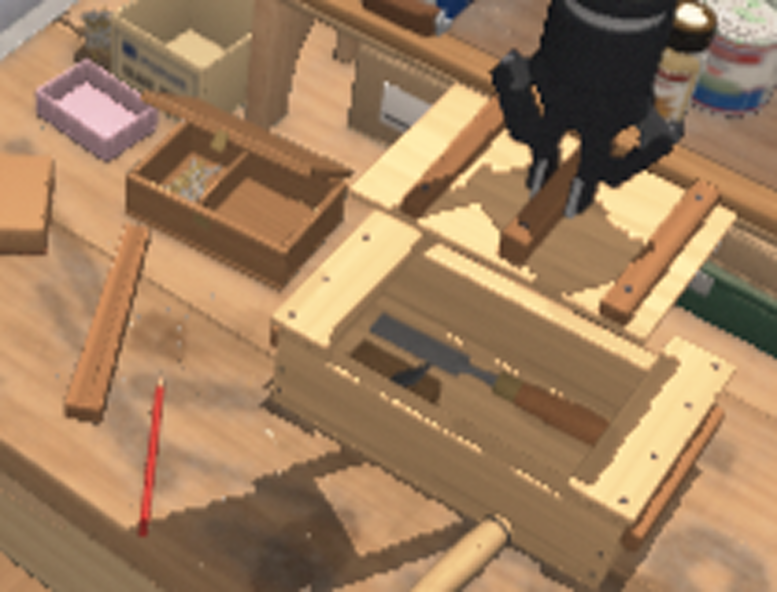

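The picture shows the lid held level over the open box, parallel to the box's edges. The wedge lies flat on the bench at crop (105,320), and the other things have not moved.

```bash
python3 -c "
from bench import *
print(finish_job())"
```

```text
the job is handed in; nothing more can be done
None
```

The job is handed in: the wedge lies on the bench, and the lid is out and held level and still, its underside about 14 cm above the cross boards, after about 24 s of the 54 s. The first wedge grasp closed on air because the fingertips sat about 23 mm higher than reported, so I touched a cross board lightly to measure that.

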